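# Lock the tall section onto the slurry filter base

### The arm

A 7-joint arm with a two-finger parallel gripper is mounted at the origin on a cart in front of the work surface, level with it; the furniture and walls round the work are solid. World frame = base frame: x ahead of the robot, y to its left, z up, the work surface at z = 0. Lengths are in mm, angles in rad, forces in N, time in s.
With the tool pointing down it reaches from about 425 to 1025 mm from the base axis. Payload 9.4 kg.
Tool frame: the origin (TCP) lies on the mounting face of the last link; the fingertips stand 173 mm ahead of it and the grasp point (between the pads) lies 155 mm ahead of it; z points along the fingers, y is the line along which they close (so a half turn about z gives the same grasp; the last joint's range is limited). The gripper opens to 85 mm and grips with 20 to 120 N. Pads are 22 mm wide; open, the fingers measure 114 mm over their backs; the gripper's body (76 mm by 85 mm) begins 54 mm behind the grasp point. The pads swing forward as they close: fully open they stand 13 mm farther back than shut.
Start: joints at [-1.426, 0.599, -0.003, 1.599, 0.002, 0.943, -0.08], TCP at [159.486, 707.24, 404.675] pointing down, gripper open.
Joint ranges: [-2.57, 2.57], [-0.35, 1.97], [-1.29, 1.29], [0.11, 2.56], [-1.05, 4.19], [0.11, 1.86], [-2.63, 2.63]. Speed limits (rad/s): [2.22, 2.22, 3.01, 3.01, 3.14, 3.14, 3.14].

### API

Orientations are given as [roll, pitch, yaw] about the fixed x, y, z axes, in that order (R = Rz(yaw) Ry(pitch) Rx(roll)).
In Python, from station import * gives the robot as it stands. Calls block until the motion is done:
- reach(position, orientation): joint-space move of the TCP to a pose.
- movel(position, ori=None, rate=150, max_force=None): straight line of the TCP; ori=None keeps the orientation; rate is the mean speed in mm/s. With max_force (N) it stops when the force on the tool has changed by that much, and returns True; else False.
- goto_joints(angles): joint-space move.
- move_gripper(opening, newtons=None): opening from 0.0 (shut) to 1.0 (fully open); newtons is the grip in N (None keeps the last); returns when the fingers have stopped.
- dwell(seconds).
- ik(position, orientation): joint angles nearest the present ones, or None.
- sense(): the state.
- read_camera(name): name is "scene" or "top"; returns a dict with "pixels" (420x560x3 uint8, blue, green, red), "mtx" (3x3 intrinsics, pixels), "R" (3x3) and "t" (3): a world point X has camera coordinates R X + t. Camera axes: x right, y down, z forward; pixel columns grow to the right and rows downward; lengths in mm; the calibration is good to about 2 mm. A picture is of the moment at which its call begins. There is no depth.
A pose or a line that the arm cannot do raises IKError and nothing moves.
- close_job(): hands the job in; it is judged then, once.
The state is a dict: "clock": time; "qpos": joint angles; "joint_vel": joint speeds; "tau": joint torques, N m; "tcp_pos": TCP position; "tcp_rot": TCP orientation; "contact_force": force on the tool from outside, world axes, zero at the start; "moment": the same for the moment, N m; "gripper_width": opening from 0.0 (shut) to 1.0 (fully open); "grasp_force": force on a finger pad.
Only numpy, scipy, OpenCV 4.12 (cv2) and the standard library are available. Lean on these libraries where they do the work, as an engineer would, in place of code of your own. Each camera call takes 0.05 s, during which the arm holds its last target. There are 200 camera calls.

### The job

Fit the tall filter section with the two lugs onto the filter base: set it down on the seat with its lugs in the two gaps between the claws, then turn it a quarter turn clockwise (seen from above) so that the lugs sit squarely under the middle of the claws, and let go. Leave the short three-lugged section where it is.

Things in the scene. Friction and masses are not known exactly. Their poses are not given: they have to be found in the camera images.
- tall_section: Section to fit: upright aluminium cylinder, 50 mm across, 75 tall, 0.25 kg, standing on the worktop. Two opposite flat lugs at its foot (18 wide, 7 thick, reaching 37 mm from the axis) along its +x and -x; a half turn makes no difference. Origin: centre of the underside, z up. Grip the smooth round body in any direction, about 55 mm above the foot, fingertips over 25 mm above it.
- short_section: A bystander that does not fit, to be left alone: a like cylinder, 50 mm across but only 45 mm tall, with three lugs at its foot. Origin: centre of its underside, z up.
- filter_base: Round aluminium base fixed to the worktop: foot 108 mm across, body 92 across, brass outlet pipe towards its -x. On its flat seat, 40 mm above the worktop, stand two arc claws with inward lips, centred on its +y and -y, each spanning 80 degrees; the gaps between them, 100 degrees wide, are centred on its +x and -x. Claw tops are 56 mm above the worktop. Origin: centre of the underside, z up.
- seat (a point): Centre of the base's seat, where the underside of the fitted section rests; axes as the base's. To enter, the section's x lies along this x (up to 25 degrees off is fine); lowered to the seat and turned 90 degrees clockwise from above, its x lies along this y, lugs mid under the lips. Stops block it about 5 degrees beyond; anticlockwise is blocked. No spring or detent.
- lip (a point): Middle of the inner edge of the +y claw's lip, at its underside: 31 mm from the axis and 11 mm above the seat, so a 7 mm lug has 4 mm play in height. The outer wall under the lip is 42 mm from the axis, so the lugs have about 5 mm play sideways. Axes as the base's.
Not all that is in view belongs to the job. What is shaped like the tall_section but green or pink is not meant.

How it is judged:
By the outcome, as a careful person would: the job done as asked, in the order asked, and still so for the second after the job is handed in, with the robot touching nothing.
It also fails if it takes over 38 s, if anything falls off the work surface, if the arm or the gripper's body presses on something with over 40 N, if the wrist force passes 120 N, or if a joint passes its speed limit or range.

## Working session

There is one attempt and no reset: what is moved stays moved. The work goes in short steps, each a Python script; the robot and the scene stay as the last script left them, time stands still between calls to the robot, and variables do not carry over. Pictures are saved under pics/ and viewed, at most 10 in all, crops included, and the job is handed in when it is done.

```bash
mkdir -p pics
python3 - <<'E'
from station import *
import cv2,pickle
d={n:read_camera(n) for n in("scene","top")}
pickle.dump(d,open('c0.pkl','wb'))
for n in d:
    cv2.imwrite(f'pics/{n}0.png',d[n]["pixels"]); print(n,d[n]["mtx"].tolist(),d[n]["R"].round(4).tolist(),d[n]["t"])
s=sense();print(s["clock"],s["tcp_pos"],s["tcp_rot"])
E
```

```text
scene [[442.54216720941736, 0.0, 281.74471533774954], [0.0, 442.54216720941736, 210.79870662152032], [0.0, 0.0, 1.0]] [[0.7409, -0.6716, 0.0054], [-0.476, -0.5308, -0.7013], [0.4738, 0.517, -0.7129]] [-527.32659292  179.79481393  994.10637235]
top [[388.5801588133878, 0.0, 275.5172876787004], [0.0, 388.5801588133878, 209.57259149202426], [0.0, 0.0, 1.0]] [[0.0525, -0.9986, -0.0005], [-0.9747, -0.0511, -0.2174], [0.2171, 0.0119, -0.9761]] [-236.07406722  518.70178577  950.15436733]
0.1 [159.41862574 707.06316975 403.88210078] [-3.14014394e+00  1.23080021e-04  2.91988071e+00]
```

View pics/top0.png

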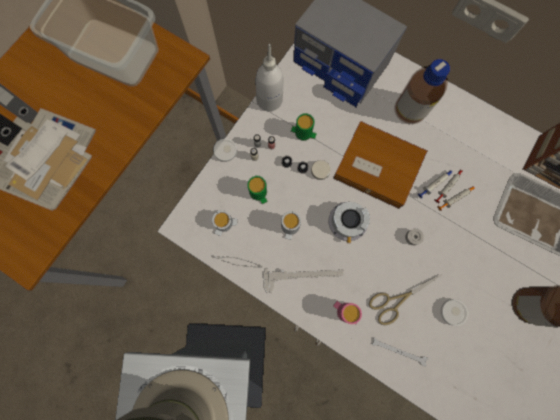

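View pics/scene0.png

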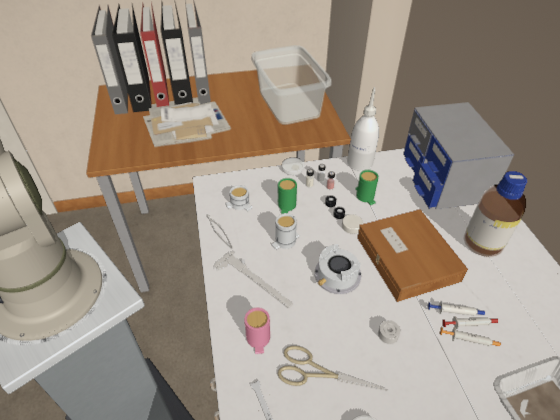

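Top view: the silver candidates are at (291,222) and (221,220). The green ones are at (305,125) and (257,187), the pink one is at (349,312), and the base is at (350,219). In the scene view (286,228) is the tall silver section and (239,197) is the short one, so (291,222) in the top view is the one meant. I'll confirm that in an enlarged crop.

Run:
```python
import cv2,pickle,numpy as np
d=pickle.load(open('c0.pkl','rb'))
def c(n,u,v,w=33,h=25): return cv2.resize(d[n]["pixels"][v-h:v+h,u-w:u+w],(396,300),interpolation=cv2.INTER_CUBIC)
im=np.vstack([np.hstack([c('top',291,222),c('top',350,220)]),np.hstack([c('scene',286,230),c('scene',338,266)])])
cv2.imwrite('pics/crop1.png',im)
```

```text
(no output)
```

View pics/crop1.png

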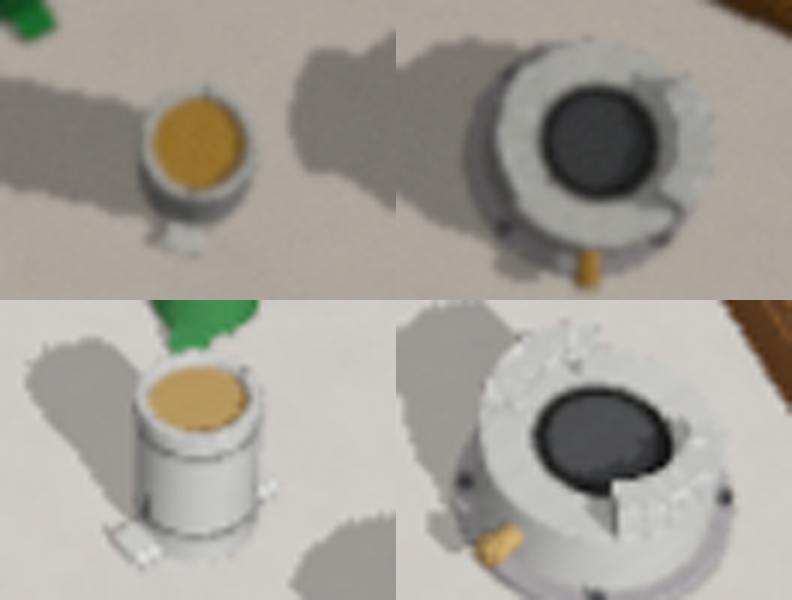

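The crop confirms it: silver, tall, one lug at the front-left and one behind at the right, and the pipe of the base points down in the top image. Next I measure centres and yaws.

```bash
cat > h.py <<'E'
import cv2,numpy as np
def ray(c,uv,z):
    R,t=np.array(c["R"]),np.array(c["t"]); o=-R.T@t
    r=R.T@np.linalg.solve(np.array(c["mtx"]),[uv[0],uv[1],1.]); return o+r*(z-o[2])/r[2]
def tri(c1,u1,c2,u2):
    P=[np.array(c["mtx"])@np.c_[c["R"],c["t"]] for c in(c1,c2)]
    X=cv2.triangulatePoints(P[0],P[1],np.array(u1,float),np.array(u2,float)); return (X[:3]/X[3]).ravel()
def blob(c,box,f,n=0):
    u0,v0,u1,v1=box; im=c["pixels"][v0:v1,u0:u1]; k=4
    hsv=cv2.cvtColor(cv2.resize(im,None,fx=k,fy=k,interpolation=cv2.INTER_LINEAR),cv2.COLOR_BGR2HSV)
    m=f(hsv.astype(int)).astype(np.uint8); _,_,st,ce=cv2.connectedComponentsWithStats(m)
    i=1+np.argsort(-st[1:,4])[n]; return (ce[i]+.5)/k-.5+[u0,v0], st[i,4]/k/k, st[i,2:4]/k
orange=lambda h:(h[...,0]>8)&(h[...,0]<28)&(h[...,1]>110)&(h[...,2]>60)
dark=lambda h:h[...,2]<95
E
python3 - <<'E'
from h import *; import pickle
d=pickle.load(open('c0.pkl','rb')); T,S=d["top"],d["scene"]
a,b=blob(T,(275,205,307,240),orange),blob(S,(268,215,305,240),orange); print("tall",a,b,tri(T,a[0],S,b[0]).round(1),ray(T,a[0],75).round(1),ray(S,b[0],75).round(1))
print("lug top@7",ray(T,(288.5,236.7),7).round(1),"scene",ray(S,(253+135/6,205+243/6),7).round(1),"far scene",ray(S,(253+268/6,205+189/6),7).round(1))
a,b=blob(T,(335,205,365,232),dark),blob(S,(322,250,355,277),dark); print("bore",a,b,tri(T,a[0],S,b[0]).round(1),ray(T,a[0],40).round(1),ray(S,b[0],40).round(1))
a,b=blob(T,(338,230,362,247),orange),blob(S,(312,270,334,292),orange); print("pipe",a,b,tri(T,a[0],S,b[0]).round(1))
for p in((505,230),(660,240)): print("screwT",ray(T,(317+(p[0]-396)/6,195+p[1]/6),10).round(1))
for p in((465,482),(725,497),(597,597)): print("screwS",ray(S,(305+(p[0]-396)/6,241+(p[1]-300)/6),10).round(1))
# short section and green neighbours
for n,bx in(("short",(210,208,234,232)),("green",(247,175,268,197)),("green2",(295,112,315,134))):
    a=blob(T,bx,orange); print(n,ray(T,a[0],45 if n=="short" else 75).round(1))
E
```

```text
tall (array([290.69633257, 220.49049539]), np.float64(162.75), array([14.5, 14.5])) (array([285.7987896 , 221.20688882]), np.float64(104.5625), array([14.75,  9.25])) [ 500.3 -248.2   69.6] [ 500.1 -248.6   75. ] [ 496.1 -251.5   75. ]
lug top@7 [ 468.9 -246.6    7. ] scene [ 466.1 -248.2    7. ] far scene [ 526.5 -263.3    7. ]
bore (array([350.7943078 , 218.40314505]), np.float64(321.4375), array([20.5 , 19.25])) (array([338.78731381, 263.74421037]), np.float64(306.3125), array([23.25, 18.25])) [ 519.3 -405.8   40.7] [ 520.8 -406.8   40. ] [ 518.6 -405.    40. ]
pipe (array([348.62015504, 239.37209302]), np.float64(16.125), array([3.5 , 5.75])) (array([321.29066265, 281.47138554]), np.float64(20.75), array([6.  , 5.75])) [ 466.5 -404.3   20.5]
screwT [ 484.1 -371.    10. ]
screwT [ 483.2 -440.1   10. ]
screwS [ 483.3 -371.7   10. ]
screwS [ 552.5 -443.5   10. ]
screwS [ 482.1 -441.7   10. ]
short [499.3 -68.1  45. ]
green [ 590.1 -155.8   75. ]
green2 [ 772.2 -274.5   75. ]
```

Run:
```python
import pickle
from h import *
d=pickle.load(open('c0.pkl','rb'))
def c(n,u,v,w=20,h=15):
    im=d[n]["pixels"][v-h:v+h,u-w:u+w].astype(float); im=cv2.normalize(np.clip(im,70,255),None,0,255,cv2.NORM_MINMAX).astype(np.uint8)
    return cv2.resize(im,(400,300),interpolation=cv2.INTER_CUBIC)
for n,z in(("top",0),("scene",0)):
    C=d[n]; 
    for X in((500,-249,7),(500,-249,75)):
        p=C["mtx"]@(C["R"]@np.array(X)+C["t"]); print(n,X,(p[:2]/p[2]).round(1))
cv2.imwrite('pics/crop2.png',np.vstack([np.hstack([c('top',290,232),c('scene',279,243)]),np.hstack([c('scene',296,236),c('top',350,219,30,22)])]))
```

```text
top (500, -249, 7) [289.9 225.3]
top (500, -249, 75) [290.9 220.6]
scene (500, -249, 7) [285.9 238.7]
scene (500, -249, 75) [286.3 219.8]
```

View pics/crop2.png

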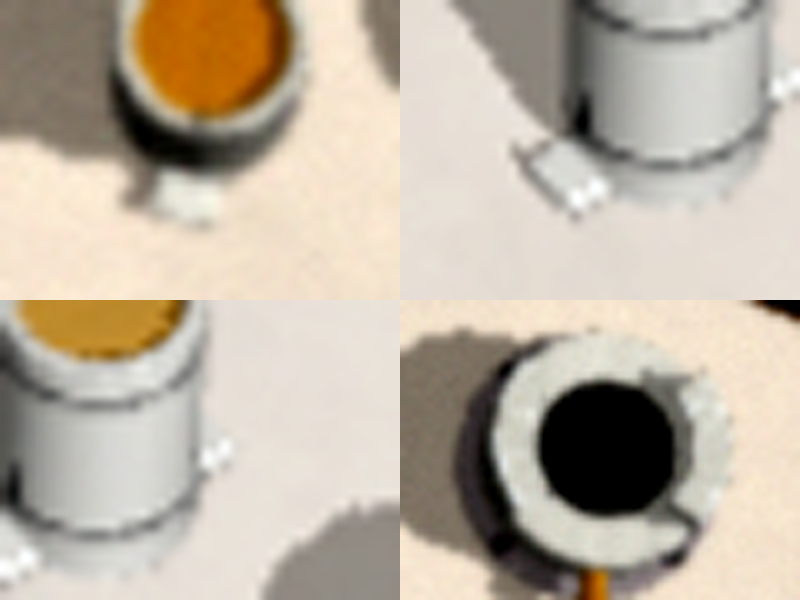

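```bash
python3 - <<'E'
import pickle
from h import *
d=pickle.load(open('c0.pkl','rb'));T,S=d["top"],d["scene"]
print("T",ray(T,(285.8,238.2),5).round(1),ray(T,(292,239.2),5).round(1))
print("S",ray(S,(271.8,242.8),7).round(1),ray(S,(276.5,248.5),7).round(1), "inner right",ray(S,(280,245.5),7).round(1))
print("far S outer corner",ray(S,(276+23.3,221+14.5),7).round(1), ray(S,(276+22.8,221+16),0).round(1))
E
python3 - <<'E'
from station import *
import numpy as np
for p in([500,-249,215],[519,-406,252]):
    for y in np.radians([-180,-135,-90,-45,0,45,90,135]):
        q=ik(p,[np.pi,0,y]); print(p[:2],round(np.degrees(y)),None if q is None else np.round(q,2))
E
```

```text
T [ 464.7 -239.6    5. ] [ 462.9 -256.4    5. ]
S [ 465.  -235.7    7. ] [ 461.6 -257.     7. ] inner right [ 474.2 -255.6    7. ]
far S outer corner [ 531.9 -263.6    7. ] [ 531.9 -262.1    0. ]
[500, -249] -180 [ 0.61  0.71 -0.37  2.1   0.6   0.44  1.34]
[500, -249] -135 [ 0.8   0.77 -0.66  2.09  0.89  0.59  1.85]
[500, -249] -90 [ 0.89  0.83 -0.82  2.08  1.    0.69  2.53]
[500, -249] -45 [ 0.01  0.76  0.54  2.14 -0.88  0.48 -1.11]
[500, -249] 0 [ 0.2   0.7   0.24  2.13 -0.46  0.36 -0.75]
[500, -249] 45 [ 0.31  0.69  0.08  2.12 -0.16  0.34 -0.27]
[500, -249] 90 [ 0.4   0.68 -0.05  2.12  0.1   0.34  0.26]
[500, -249] 135 [ 0.49  0.69 -0.2   2.11  0.35  0.37  0.8 ]
[519, -406] -180 [ 0.76  0.72 -0.28  1.86  0.32  0.61  1.85]
[519, -406] -135 [ 0.85  0.74 -0.43  1.85  0.48  0.66  2.49]
[519, -406] -90 [ 0.05  0.92  0.92  1.9  -0.98  0.86 -1.64]
[519, -406] -45 [ 0.05  0.92  0.92  1.9  -0.98  0.86 -0.85]
[519, -406] 0 [ 0.32  0.74  0.42  1.89 -0.49  0.61 -0.52]
[519, -406] 45 [ 0.44  0.71  0.21  1.88 -0.25  0.58  0.03]
[519, -406] 90 [ 0.54  0.7   0.06  1.87 -0.07  0.57  0.65]
[519, -406] 135 [ 0.7   0.71 -0.2   1.86  0.23  0.59  1.15]
```

Measured: section centre about (498.5, -250), yaw about -7°. Base centre about (518.8, -406.5), yaw about -1.5°. Lug reach (37) and bore height (40.7) agree with the sizes given. I'll grasp with the fingers along x, lift, and look again.

Run:
```python
from station import *
import numpy as np, cv2, pickle
Y=np.pi/2; o=[np.pi,0,Y]
reach([498.5,-250,330],o); print(sense()["clock"])
print(movel([498.5,-250,211],rate=130,max_force=15))
move_gripper(0.0,70); s=sense(); print(s["clock"],s["gripper_width"],s["grasp_force"],s["tcp_pos"],s["contact_force"])
movel([498.5,-250,296],rate=130); 
movel([518.8,-406.5,296],rate=150); dwell(.2)
d={n:read_camera(n) for n in("scene","top")}; s=sense(); print(s["clock"],s["gripper_width"],s["grasp_force"],s["tcp_pos"],s["contact_force"])
pickle.dump(d,open('c1.pkl','wb'))
def c(n,u,v,w=40,h=30): return cv2.resize(d[n]["pixels"][v-h:v+h,u-w:u+w],(400,300),interpolation=cv2.INTER_CUBIC)
for n in("scene","top"):
    C=d[n]
    for X in((518.8,-406.5,85),(518.8,-406.5,40)):
        p=C["mtx"]@(C["R"]@np.array(X)+C["t"]); p=p[:2]/p[2]; print(n,X,p.round(1))
cv2.imwrite('pics/held.png',np.hstack([c('scene',339,250),c('top',350,219)]))
```

```text
3.6417
False
5.1417 0.5698122307544775 71.11245274543762 [ 498.75335623 -249.98743752  211.92319284] [-0.04261026  1.18828222  8.9384635 ]
7.4417 0.569730921784548 72.47952461242676 [ 518.97728953 -406.0047874   296.09988334] [ 0.09003032  0.22872509 -1.99305362]
scene (518.8, -406.5, 85) [341.3 251.4]
scene (518.8, -406.5, 40) [339.3 264.1]
top (518.8, -406.5, 85) [354.1 215.7]
top (518.8, -406.5, 40) [350.7 219.1]
```

View pics/held.png

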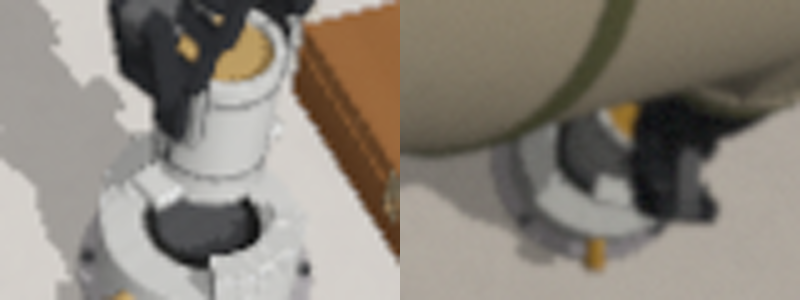

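Run:
```python
import pickle
from h import *
d=pickle.load(open('c1.pkl','rb'));T,S=d["top"],d["scene"]
for n,p in(("near mid",(157,190)),("near oc1",(135,180)),("near oc2",(160,205)),("far",(277,132))): print(n,ray(S,(299+p[0]/5,220+p[1]/5),92).round(1))
print("T mid",ray(T,(352.4,226.6),92).round(1))
a=blob(T,(430-80,185,365,218),orange);print(a)
def c(C,u,v,w=20,h=15): return cv2.resize(C["pixels"][v-h:v+h,u-w:u+w],(400,300),interpolation=cv2.INTER_CUBIC)
cv2.imwrite('pics/held2.png',np.vstack([np.hstack([c(S,332,255),c(S,350,248)]),np.hstack([c(T,352,225),c(S,344,240)])]))
```

```text
near mid [ 483.2 -406.5   92. ]
near oc1 [ 480.1 -396.4   92. ]
near oc2 [ 478.2 -412.9   92. ]
far [ 545.9 -419.4   92. ]
T mid [ 489.4 -401.3   92. ]
(array([354.83256881, 211.85779817]), np.float64(27.25), array([6. , 6.5]))
```

View pics/held2.png

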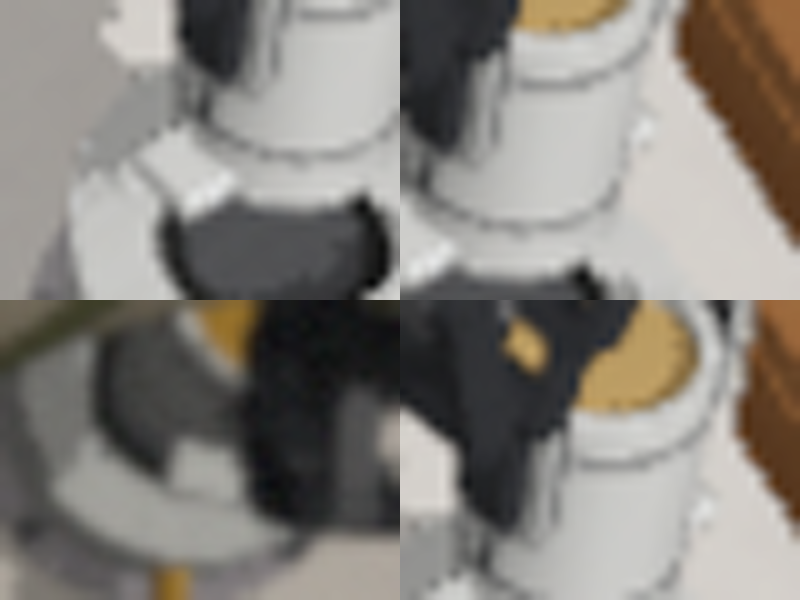

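Run:
```python
import pickle
from h import *
d=pickle.load(open('c1.pkl','rb'));T,S=d["top"],d["scene"]
print("S",ray(S,(325.5,255.8),92).round(1),ray(S,(330.7,260.1),92).round(1),"inner",ray(S,(335.4,257.6),92).round(1))
print("far",ray(S,(330+25.5,245.5),92).round(1))
print("T",ray(T,(349,228.5),90).round(1),ray(T,(356,230),90).round(1),"inner-left",ray(T,(349.6,224.5),92).round(1))
```

```text
S [ 479.7 -395.3   92. ] [ 479.5 -410.8   92. ] inner [ 492.  -412.9   92. ]
far [ 549.6 -419.3   92. ]
T [ 484.6 -393.3   90. ] [ 481.7 -410.7   90. ] inner-left [ 494.4 -394.3   92. ]
```

Near lug edge in the scene view is at (325,256)–(331,260), so the held section has yaw about -7° against the base's -1.5°. I'll turn +5.5°, lower it to contact, and make the quarter turn.

Run:
```python
from station import *
import numpy as np
P=[518.8,-406.5]; O=lambda deg:[np.pi,0,np.radians(deg)]
def show(m): s=sense(); print(m,round(s["clock"],2),s["tcp_pos"].round(1),s["contact_force"].round(1),s["moment"].round(2),round(s["gripper_width"],3))
movel(P+[268],O(95.5),rate=60); show("above")
print(movel(P+[249],rate=25,max_force=8)); show("down")
z=sense()["tcp_pos"][2]
if z<255:
    z+=1.0; movel(P+[z],rate=20); show("up1")
    for a in(65.5,35.5,5.5): movel(P+[z],O(a),rate=40); show(a)
```

```text
above 8.06 [ 518.8 -406.7  268.1] [-0.3  0.1 -2.7] [ 0.   -0.05  0.01] 0.571
True
down 8.68 [ 518.8 -406.4  252. ] [-1.8  1.1  6.3] [0.14 0.08 0.03] 0.57
up1 8.93 [ 518.7 -406.5  252.8] [-0.5 -0.3 -2.3] [ 0.02  0.01 -0.03] 0.569
65.5 9.61 [ 518.9 -406.4  252.8] [ 0.1  0.1 -2. ] [ 0.03 -0.01 -0.03] 0.57
35.5 10.28 [ 518.8 -406.5  253. ] [-1.1 -0.2 -2.5] [-0.01  0.02 -0.03] 0.567
5.5 10.96 [ 518.7 -406.6  253. ] [-0.2 -0.1 -2.8] [-0.03  0.02 -0.02] 0.569
```

It seated at TCP z = 252, as expected, and turned freely. Next I find the stop gently to check the angle.

Run:
```python
from station import *
import numpy as np
P=[518.8,-406.5,253-0.2]; O=lambda deg:[np.pi,0,np.radians(deg)]
a=5.5
while a>-8:
    a-=1; movel(P,O(a),rate=20); s=sense(); print(round(a,1),round(s["clock"],2),s["contact_force"].round(1),s["moment"].round(2),np.degrees(s["tcp_rot"][2]).round(2))
    if abs(s["moment"][2])>.35: break
```

```text
4.5 11.21 [ 0.7 -0.4 -2.7] [-0.01  0.04 -0.03] 4.53
3.5 11.46 [-0.3  0.4 -3.2] [-0.01  0.01  0.02] 3.5
2.5 11.71 [ 0.4  0.4 -2.1] [-0.02 -0.01  0.  ] 2.49
1.5 11.96 [-1.1 -0.7 -2.3] [ 0.03 -0.01  0.02] 1.49
0.5 12.21 [ 0.  -0.1 -1.7] [ 0.02  0.05 -0.  ] 0.49
-0.5 12.46 [-0.6  0.1 -2. ] [-0.01 -0.01 -0.1 ] -0.51
-1.5 12.71 [ 0.1  0.5 -2.9] [ 0.02  0.02 -0.  ] -1.51
-2.5 12.96 [-0.6  0.6 -2.5] [ 0.02 -0.05  0.04] -2.51
-3.5 13.21 [-0.4 -0.1 -1.9] [-0.02 -0.07 -0.02] -3.51
-4.5 13.46 [ 0.3  0.6 -3.1] [-0.03  0.02 -0.04] -4.51
-5.5 13.71 [-0.4  0.6 -1.8] [0.12 0.2  0.02] -5.51
-6.5 13.96 [-1.7  1.9 -1.1] [0.42 0.6  0.12] -6.51
-7.5 14.21 [-4.4  4.1 -0.2] [0.9  1.06 0.23] -7.51
-8.5 14.46 [-5.3  2.1  1. ] [0.93 1.2  0.66] -8.44
```

The first lug touched at about -5° and the second at about -8°, so the symmetric stop is near -6.3° and the middle near -1.3°. My visual estimate was 3 to 5°. I'll back off to 0, set it down, release, and check with the cameras.

Run:
```python
from station import *
import numpy as np, cv2, pickle
P=[518.8,-406.5]; O=lambda deg:[np.pi,0,np.radians(deg)]
movel(P+[253],O(0),rate=20); s=sense(); print(s["moment"].round(2),s["contact_force"].round(1))
movel(P+[251.5],rate=20,max_force=5); move_gripper(.85)
movel(P+[345],rate=150); movel([440,-250,380],rate=230)
d={n:read_camera(n) for n in("scene","top")}; print(sense()["clock"]); pickle.dump(d,open('c2.pkl','wb'))
def c(n,u,v,w=30,h=24):
    return cv2.resize(d[n]["pixels"][v-h:v+h,u-w:u+w],(400,320),interpolation=cv2.INTER_CUBIC)
cv2.imwrite('pics/fit.png',cv2.resize(np.hstack([c('scene',340,255),c('top',352,218)]),None,fx=1,fy=1))
```

```text
[-0.02  0.02  0.02] [-0.3  0.6 -2.8]
17.1667
```

View pics/fit.png

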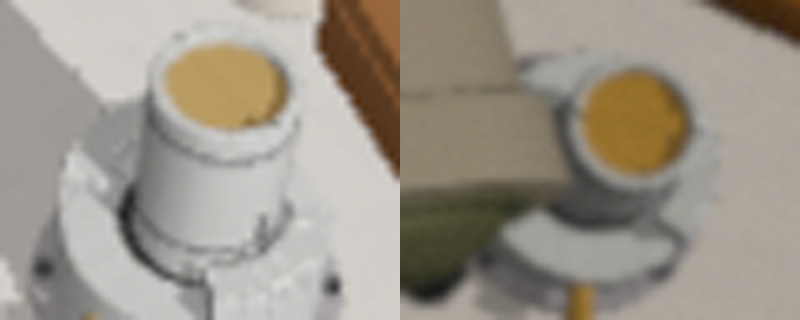

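The section is seated under the claws. Index ticks line up with the lugs: rim tick at scene crop (252,120), top crop (676,125). I'll measure those against the base's screws and claw ends.

Run:
```python
import pickle
from h import *
d=pickle.load(open('c2.pkl','rb'));T,S=d["top"],d["scene"]
a=blob(T,(370-32,205,400,226),orange); b=blob(S,(330,233,358,255),orange); print(a,b,"tri",tri(T,a[0],S,b[0]).round(1))
for C,n,z in((T,"T",110),(S,"S",110)):
    print(n,"orange ctr",ray(C,(a if n=="T" else b)[0],z).round(1))
ts=ray(S,(310+252/6.667,231+120/6.667),113); tt=ray(T,(322+276/6.667,194+125/6.667),113); print("ticks",ts.round(1),tt.round(1))
d0=pickle.load(open('c0.pkl','rb'))
def up(C,u,v,w=15,h=12):
    g=C["pixels"][v-h:v+h,u-w:u+w]; g=cv2.convertScaleAbs(g,alpha=1.3,beta=-30); return cv2.resize(g,(375,300),interpolation=cv2.INTER_CUBIC)
cv2.imwrite('pics/ticks.png',np.vstack([np.hstack([up(d0["scene"],286,221),up(d0["top"],291,221)]),np.hstack([up(S,344,247),up(T,356,214)])]))
```

```text
(array([356.77214688, 211.95575026]), np.float64(177.4375), array([15.5, 15. ])) (array([343.7994907 , 243.77646147]), np.float64(141.125), array([16.75, 11.25])) tri [ 522.4 -407.8  109.5]
T orange ctr [ 523.  -408.2  110. ]
S orange ctr [ 521.4 -407.8  110. ]
ticks [ 514.8 -424.8  113. ] [ 521.2 -423.7  113. ]
```

View pics/ticks.png

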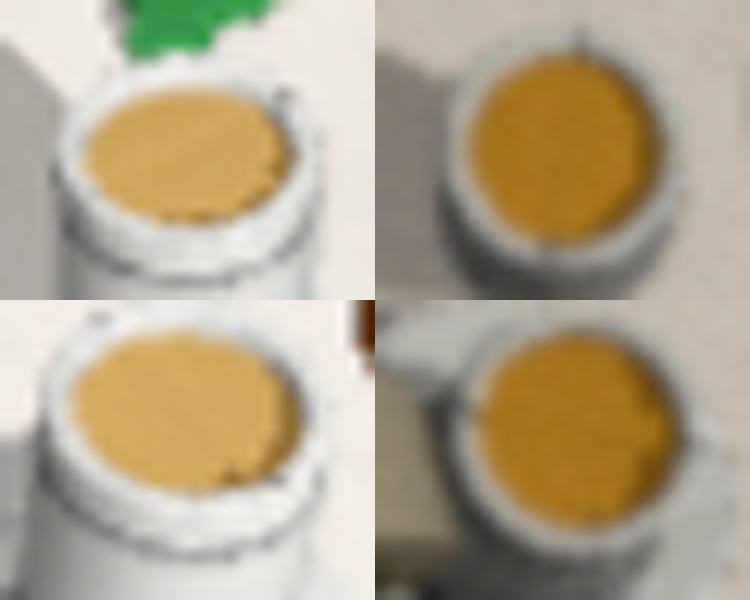

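Run:
```python
import pickle
from h import *
d=pickle.load(open('c0.pkl','rb'));T,S=d["top"],d["scene"]
def ang(A,B): v=B-A; return np.degrees(np.arctan2(v[1],v[0])).round(1),np.hypot(*v[:2]).round(1),((A+B)/2).round(1)
k=12.5
print("S init",ang(ray(S,(271+165/k-165/k,209),75),ray(S,(271+285/k,209+97/k),75)))
print("T init",ang(ray(T,(276+(546-375)/k,209+246/k),75),ray(T,(276+(583-375)/k,209+42/k),75)))
print("S now",ang(ray(S,(336.84,236.44),115),ray(S,(349.96,249.24),115)))
print("T now",ang(ray(T,(341+100/k,202+115/k),115),ray(T,(341+317/k,202+143/k),115)))
dk=lambda h:h[...,2]<80
pts={}
for n,C,u,v in(("S1",S,305+69/6,241+182/6),("S2",S,305+329/6,241+197/6),("S3",S,305+201/6,241+297/6),("T1",T,317+109/6,195+230/6),("T3",T,317+264/6,195+240/6)):
    u0,v0=int(u)-4,int(v)-4; g=255-cv2.cvtColor(C["pixels"][v0:v0+9,u0:u0+9],cv2.COLOR_BGR2GRAY).astype(float); g=np.clip(g-np.percentile(g,75),0,None)
    yy,xx=np.mgrid[:9,:9]; p=np.array([(g*xx).sum(),(g*yy).sum()])/g.sum()+[u0,v0]; pts[n]=p; print(n,p.round(1),ray(C,p,12).round(1))
print(tri(T,pts["T1"],S,pts["S1"]).round(1),tri(T,pts["T3"],S,pts["S3"]).round(1))
s=[ray(S,pts[k],12) for k in("S1","S2","S3")]; print(ang(s[0],s[2]),ang(s[2],s[1]),ang(s[0],s[1]))
```

```text
S init (np.float64(-67.4), np.float64(60.6), array([ 508.5, -225.6,   75. ]))
T init (np.float64(-7.6), np.float64(42.7), array([ 500.2, -249.8,   75. ]))
S now (np.float64(-97.7), np.float64(43.4), array([ 519.2, -407.7,  115. ]))
T now (np.float64(-94.6), np.float64(42.4), array([ 521.1, -409.4,  115. ]))
S1 [316.3 270.7] [ 483.  -371.1   12. ]
S2 [359.2 273.6] [ 550.5 -443.    12. ]
S3 [337.8 290.3] [ 480.2 -441.1   12. ]
T1 [335.1 232. ] [ 487.4 -370.4   12. ]
T3 [360.5 234.4] [ 484.5 -438.3   12. ]
[ 486.4 -369.9    8.4] [ 484.6 -438.9    5.8]
(np.float64(-92.2), np.float64(70.0), array([ 481.6, -406.1,   12. ])) (np.float64(-1.6), np.float64(70.3), array([ 515.4, -442. ,   12. ])) (np.float64(-46.8), np.float64(98.6), array([ 516.8, -407.1,   12. ]))
```

Run:
```python
import pickle
from h import *
d=pickle.load(open('c0.pkl','rb'));T,S=d["top"],d["scene"]
c=np.array([518.8,-406.5])
def pr(n,X): v=X[:2]-c; print(n,np.hypot(*v).round(1),(np.degrees(np.arctan2(v[1],v[0]))%360).round(1))
pr("S claw in",ray(S,(341.2,272.2),56)); pr("S c0",ray(S,(305+(612-396)/6,241+180/6),56))
pr("T lower in",ray(T,(317+264/6,195+197/6),56)); pr("T lower out",ray(T,(317+288/6,195+212/6),56)); pr("T up in",ray(T,(317+262/6,195+98/6),56)); pr("T up out",ray(T,(317+300/6,195+83/6),56))
def up(C,u,v,w=25,h=20):
    return cv2.resize(cv2.convertScaleAbs(C["pixels"][v-h:v+h,u-w:u+w],alpha=2.2,beta=-230),(375,300),interpolation=cv2.INTER_CUBIC)
def up2(C,u,v,w=25,h=20):
    return cv2.resize(cv2.convertScaleAbs(C["pixels"][v-h:v+h,u-w:u+w],alpha=2,beta=-160),(375,300),interpolation=cv2.INTER_CUBIC)
cv2.imwrite('pics/claw.png',np.hstack([up(S,339,262),up2(T,352,217)]))
```

```text
S claw in 34.6 226.8
S c0 31.3 226.4
T lower in 34.2 223.9
T lower out 45.8 228.0
T up in 29.4 309.5
T up out 47.0 303.9
```

View pics/claw.png

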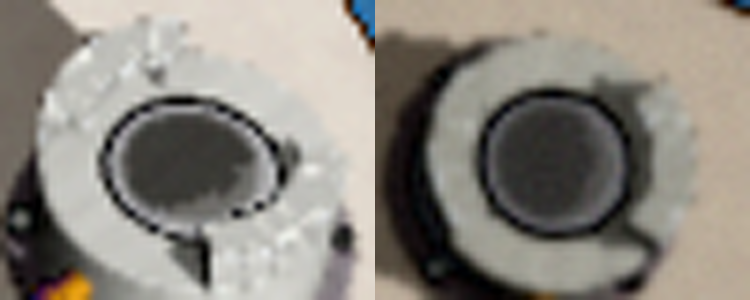

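The claw ends at 226.5° and 306.5° put the base's yaw at about -2.5°. The section's lug axis is then about 2 or 3° past the middle by eye, and slightly short of it by the stop. It sits at seat height, well inside the claws, and the robot is clear, so I'm handing in.

Run:
```python
from station import *
print(close_job(), sense()["clock"])
```

```text
the job is handed in; nothing more can be done
the job is handed in; nothing more can be done
```

The tall section is on the seat, turned clockwise with its lugs within about 3° of the middle of the claws (estimated; the lugs are hidden there) and released; the short section was not touched, and the job was handed in at about 17 s.

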